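# Turn the bowl feeder up one click and start it

## Task

Turn the feeder up by one setting: with a fingertip on the big knurled dial, rub it round clockwise (seen from above) by one click, so that it ends up sitting in the very next notch. Then press the round start button on the same console all the way in and let it come back up. Nothing is to be picked up or pushed aside: leave the loose spare parts where they are.

Things in the scene. Friction and masses are not known exactly. Their poses are not given: they have to be found in the camera images.
- feeder: Small vibratory bowl feeder, fixed to the bench. Its console is a flat aluminium box 180 mm (its x) by 260 mm (its y), top 60 mm above the bench; origin on the bench under the console's centre, x pointing away from the robot at yaw 0, y towards the bowl. The round steel bowl (200 mm across, rim 110 mm above the bench) stands beside the console, its centre at y = +250 mm. The dial's axis is at x = -5, y = +45 mm, the start button at x = -30, y = -75 mm. Position and yaw vary.
- dial_top (a point): Centre of the flat top of the dial, on its vertical axis, 82 mm above the bench. The dial is a black knurled disc 90 mm across, standing from 2 to 22 mm above the console, too wide for most grippers; its top is flat out to 42 mm radius and takes a fingertip pressed down anywhere on it. It turns but does not sink.
- dial_mark (a point): Outer end of the white pointer line on top of the dial, 42 mm from the axis; it turns with the dial. Three ticks of growing length on the console, 40 degrees apart, show the three settings, on the console's far (+x) side of the dial: the middle one straight towards +x from the axis, the first (shortest) towards the bowl, the third (longest) towards the button side.
- dial (a joint): Angle of the dial in rad, growing clockwise seen from above. Notches (detents) at 0, 0.70 and 1.40; stops at -0.12 and 1.52. It starts at rest in the notch at 0 or in the one at 0.70. Between notches it resists with up to about 0.06 N m (friction is small) and past half way (0.35 from a notch) a spring pulls it on into the next notch, where it stays when let go. A fingertip pressing 8 to 20 N about 28 mm from the axis carries it by friction without slipping much.
- start_top (a point): Centre of the top of the start button, a plain steel cap 28 mm across in a dark round housing; its axis is vertical.
- start (a joint): Travel of the start button in m: 0 up, 0.006 fully down. A spring of 5 N at full travel brings it back.
- bush: Loose brass bush, 28 mm across, 26 mm tall, standing on the console behind the button; origin under its centre. Leave alone.
- collar: Loose steel collar ring, 72 mm across, 16 mm tall, lying on the bench between robot and console; origin under its centre. Leave alone.
- link_part: Loose steel lever arm, about 130 mm long (along its x), 34 mm wide, 16 mm tall, lying on the bench between robot and console; origin under its middle. Leave alone.
- spacer: Loose dark steel spacer ring, 56 mm across, 22 mm tall, lying on the bench beside the console; origin under its centre. Leave alone.

How it is judged:
By the outcome, as a careful person would: the job done as asked, in the order asked, and still so for the second after the job is handed in, with the robot touching nothing.
It also fails if it takes over 45 s, if anything falls off the work surface, if the arm or the gripper's body presses on something with over 40 N, if the wrist force passes 120 N, or if a joint passes its speed limit or range.

## Robot

A 6-joint arm with a two-finger parallel gripper is mounted at the origin on the work surface. World frame = base frame: x ahead of the robot, y to its left, z up, the work surface at z = 0. Lengths are in m, angles in rad, forces in N, time in s.
With the tool pointing down it reaches from about 0.3 to 0.875 m from the base axis. Payload 6.4 kg.
Tool frame: the origin (TCP) lies on the centre line of the jaws, within the pads' length; the fingertips stand 11 mm ahead of it and the grasp point (between the pads) lies 8 mm behind it (robot.tcp_to_tips is the z of the fingertips in the tool frame, in m); z points along the fingers, y is the line along which they close (so a half turn about z gives the same grasp; the last joint's range is limited). The gripper opens to 85 mm and grips with 20 to 120 N. Pads are 22 mm wide; open, the fingers measure 114 mm over their backs; the gripper's body (76 mm by 85 mm) begins 54 mm behind the grasp point. The pads swing forward as they close: fully open they stand 13 mm farther back than shut.
Start: joints at [0.955, 0.181, 1.607, -0, 1.354, -0.206], TCP at [0.229, 0.527, 0.242] pointing down, gripper open.
Joint ranges: [-2.99, 2.99], [-0.89, 2.07], [0.3, 2.58], [-1.14, 4.28], [0, 2.63], [-3.12, 3.12]. Speed limits (rad/s): [2.57, 2.57, 3.01, 3.14, 3.14, 3.14].

## Interface

Orientations are given as [roll, pitch, yaw] about the fixed x, y, z axes, in that order (R = Rz(yaw) Ry(pitch) Rx(roll)).
In Python, from cell import robot gives the robot as it stands.
- The arm moves only by the tool carry_out, never from a script. Its argument "moves" is a list of rows, each a list of 6 numbers: the shift along the tool's x, y, z normalised to -1 to 1, where 1 is 0.03 m, then the turn, a rotation vector about the tool's x, y, z normalised to -1 to 1, where 1 is 6 degrees. In form: [[tx, ty, tz, ax, ay, az], ...]. A call has 1 to 12 rows; each row shifts and turns the commanded pose from where the row before left it, along the tool's axes as they then stand; what a row does not reach is not made up. A row lasts 1/12 s, in which the tool goes at most 41.7 mm and 7.16 degrees, less where a joint would pass 70% of its speed; a pose out of reach is approached as far as the arm can. A call with a number of a shift or a turn outside -1 to 1 is refused whole. A call with a gripper value outside its range is refused whole. "hand" is the opening, from 0 (shut) to 1 (fully open), set as the call begins (left out, the last holds). The fingers move at their own pace and stop on an object; the grip force is fixed at half the most. Time passes only in rows, so rows that do not move let the fingers close. It gives the time, the measured TCP pose, the force, the opening and the grip force at its end, in the units of the state.
- robot.observe(): the state, without advancing time (a new reading comes with each control period).
- robot.read_camera(name): name is "side" or "top"; returns the picture (420x560x3 uint8, blue, green, red); there is no depth.
- robot.camera_model(name): a dict with "fx", "fy", "cx", "cy" (pixels), "distortion" ([k1, k2, p1, p2, k3] as OpenCV has them; the pictures are not rectified), "rvec" (rotation vector, rad) and "tvec" (3), from world to camera coordinates, as OpenCV has them. Camera axes: x right, y down, z forward; pixel columns grow to the right and rows downward; lengths in m; the calibration is good to about 2 mm. A picture is of the moment at which its call begins. camera_model takes no time and is no camera call.
- robot.close_job(): hands the job in; it is judged then, once.
The state is a dict: "clock": time; "joints": joint angles; "qvel": joint speeds; "effort": joint torques, N m; "position": TCP position; "tool_rot": TCP orientation; "wrist_force": force on the tool from outside, world axes, zero at the start; "moment": the same for the moment, N m; "grip_width": finger opening in m; "grasp_force": force on a finger pad.
Only numpy, scipy, OpenCV 4.12 (cv2) and the standard library are available. Lean on these libraries where they do the work, as an engineer would, in place of code of your own. Each camera call takes 0.05 s, during which the arm holds its last target. There are 200 camera calls.

## Working session

There is one attempt and no reset: what is moved stays moved. The work goes in short steps, Python scripts to look and compute and a tool call to move; the robot and the scene stay as the last step left them, time stands still between calls to the robot, and variables do not carry over. Pictures are saved under pics/ and viewed, at most 10 in all, crops included, and the job is handed in when it is done.

Besides the shell and the picture viewer there is one more tool, called after "Emit:" as name(argument=value, ...), one argument or row to a line, values as JSON. carry_out: Moves the arm, as the interface text tells. Its arguments: {"type":"object","properties":{"moves":{"type":"array","items":{"type":"array","items":{"type":"number","minimum":-1,"maximum":1}}},"hand":{"type":"number"}},"required":["moves"]}

```bash
mkdir -p pics; ls
python3 - <<'E'
from cell import robot
import cv2
for n in("top","side"):
    cv2.imwrite(f"pics/{n}0.png",robot.read_camera(n)); print(robot.camera_model(n))
print(robot.observe())
E
```

```text
pics
{'fx': 514.8819322185329, 'fy': 514.8819322185329, 'cx': 274.8719463866547, 'cy': 210.77158999645712, 'distortion': array([-0.00523236,  0.        ,  0.        ,  0.        ,  0.        ]), 'rvec': array([ 1.97578201, -2.21574596,  0.26905931]), 'tvec': array([0.00839681, 0.55676382, 0.93983718])}
{'fx': 418.9035623801795, 'fy': 418.9035623801795, 'cx': 276.25815317649085, 'cy': 216.1274955090401, 'distortion': array([-0.11990009,  0.        ,  0.        ,  0.        ,  0.        ]), 'rvec': array([ 2.36988669, -0.49840394,  0.18756422]), 'tvec': array([-0.50855802,  0.1974877 ,  0.63222816])}
{'clock': 0.1, 'joints': array([ 9.54700946e-01,  1.81477341e-01,  1.60788367e+00,  4.84306613e-05,
        1.35383405e+00, -2.06309720e-01]), 'qvel': array([ 0.00049758, -0.00288729, -0.00265238, -0.00051489,  0.00111067,
       -0.00171905]), 'effort': array([ 1.04287290e-03, -4.45874012e+01, -3.52236915e+01, -2.62119383e-04,
        3.96974749e-03,  2.26174586e-05]), 'position': array([0.22878217, 0.52700798, 0.24148005]), 'tool_rot': array([-3.14003392e+00, -3.74526762e-04,  2.73179624e+00]), 'wrist_force': array([-0.29705242,  0.15223714, -0.70925132]), 'moment': array([-0.04889124, -0.00023761,  0.02512566]), 'grasp_force': 0.0, 'grip_width': 0.08534307442748766}
```

View pics/top0.png

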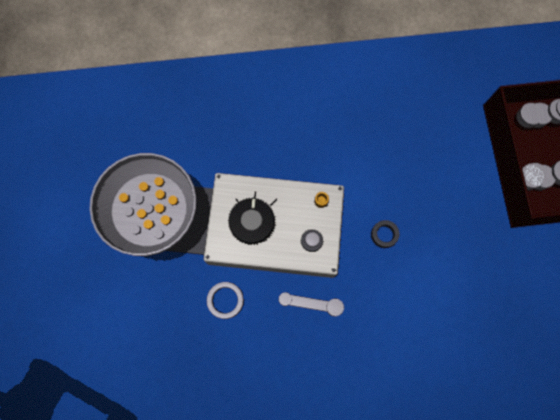

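View pics/side0.png

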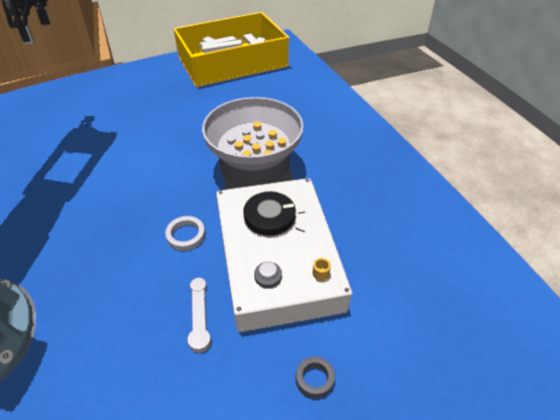

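The top view shows the console at px (205–343, 175–273), the dial near (251,221) with its pointer up towards (254,203), the button at (312,240) and the bush at (321,200). The side view shows the dial at (270,210) and the button at (268,272). I'll measure these and zoom in on the dial.

```bash
cat > h.py <<'E'
import numpy as np,cv2
from cell import robot
def P(n):
    m=robot.camera_model(n); K=np.array([[m['fx'],0,m['cx']],[0,m['fy'],m['cy']],[0,0,1]])
    return K,m['distortion'],cv2.Rodrigues(m['rvec'])[0],m['tvec']
def norm(n,uv):
    K,d,R,t=P(n); return cv2.undistortPoints(np.array(uv,float).reshape(-1,1,2),K,d)[:,0]
def ray(n,uv,z):
    K,d,R,t=P(n); c=-R.T@t; out=[]
    for p in norm(n,uv):
        v=R.T@np.r_[p,1]; out.append(c+v*(z-c[2])/v[2])
    return np.array(out)
def tri(a,b):
    (_,_,R1,t1),(_,_,R2,t2)=P('top'),P('side')
    X=cv2.triangulatePoints(np.c_[R1,t1],np.c_[R2,t2],norm('top',a).T,norm('side',b).T); return (X[:3]/X[3]).T
def proj(n,X):
    K,d,R,t=P(n); return cv2.projectPoints(np.array(X,float).reshape(-1,3),R,t,K,d)[0][:,0]
E
python3 - <<'E'
from h import *
t=cv2.imread('pics/top0.png'); s=cv2.imread('pics/side0.png')
def blobs(im,x0,y0,x1,y1,f,name):
    c=im[y0:y1,x0:x1].astype(int); m=f(c).astype(np.uint8)
    n,l,st,ce=cv2.connectedComponentsWithStats(m)
    for i in range(1,n):
        if st[i,4]>3: print(name,st[i]+[x0,y0,0,0,0],(ce[i]+[x0,y0]).round(1))
dark=lambda c:c.max(2)<60
blobs(t,215,182,335,265,dark,'tdark'); blobs(s,225,185,340,300,dark,'sdark')
br=lambda c:c.min(2)>165
blobs(t,235,202,270,240,br,'tptr'); blobs(s,280,195,300,220,br,'sptr')
a=cv2.resize(t[165:285,195:355],None,fx=5,fy=5,interpolation=3)
cv2.imwrite('pics/tc.png',a)
b=cv2.resize(s[175:330,210:360],None,fx=3.8,fy=3.8,interpolation=3); cv2.imwrite('pics/sc.png',b)
E
```

```text
tdark [ 229  199   46   45 1211] [251.5 221.9]
sdark [227 185  19   3  33] [233.9 185.5]
sdark [ 244  192   51   44 1304] [268.4 215.4]
sdark [262 282  17   5  18] [270.2 284.9]
tptr [253 202   1   5   5] [253. 204.]
tptr [267 202   3   2   5] [268.2 202.4]
sptr [283 195  17  25 177] [294.6 204.2]
```

View pics/tc.png

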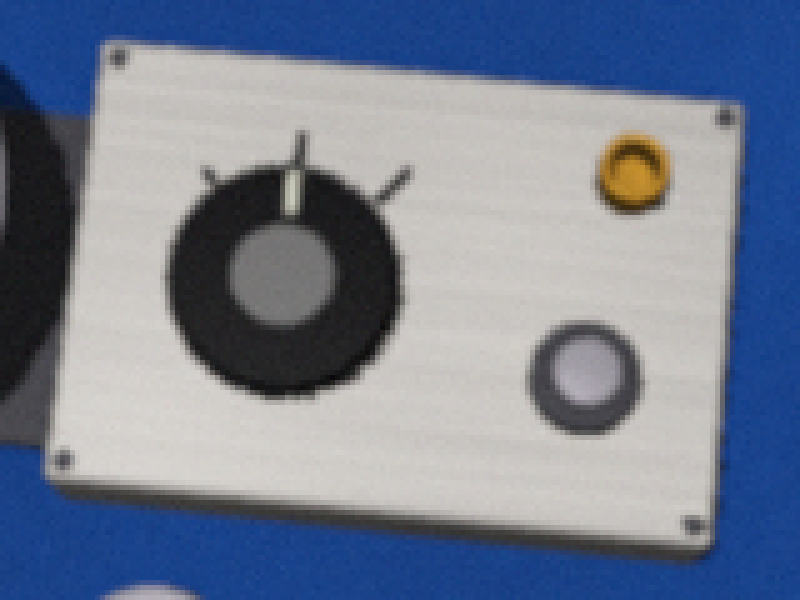

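View pics/sc.png

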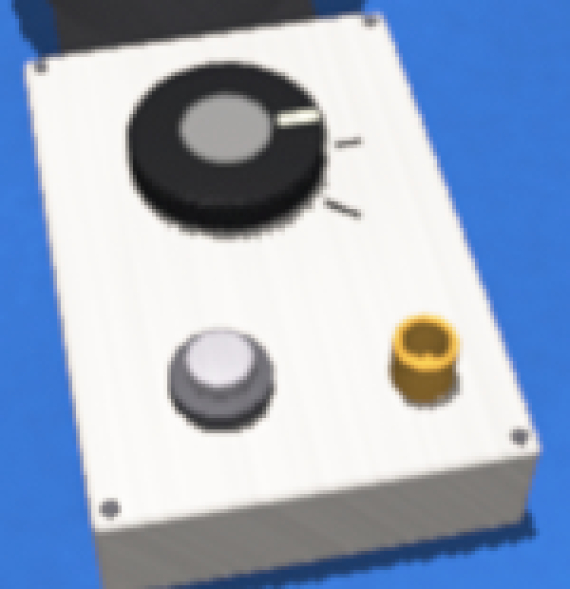

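The crops show the pointer at the middle tick, so the dial sits at 0.70 and has to go to 1.40. In the top crop the hub is at (283,273) and the button cap at (588,370). In the side crop they are at (226,129) and (221,358).

Run:
```python
from h import *
np.set_printoptions(precision=4,suppress=True)
T=(np.array([[119,58],[726,118],[64,460],[694,525],[283,273],[588,370],[293,172],[633,163]])+.5)/5-.5+[195,165]
S=(np.array([[370,20],[519,436],[40,66],[110,509],[226,129],[221,358],[319,115],[425,340]])+.5)/3.8-.5+[210,175]
X=tri(T,S); print(X)
for n,U in(('top',T),('side',S)): print(n,ray(n,U[:4],.06),ray(n,U[4:7],.082))
c=X[:4,:2].mean(0); d=X[0]+X[1]-X[2]-X[3]; yaw=np.arctan2(d[1],d[0]); d2=X[0]+X[2]-X[1]-X[3]; y2=np.arctan2(-d2[0],d2[1])
print('yaw',yaw,y2); 
for yw in (yaw,):
  R=np.array([[np.cos(yw),-np.sin(yw)],[np.sin(yw),np.cos(yw)]])
  print(c+R@[-.005,.045],c+R@[-.03,-.075])
m=X[6]-X[4]; print('mark dir',np.arctan2(m[1],m[0])-y2,np.hypot(*m[:2]))
```

```text
[[ 0.6402  0.049   0.0593]
 [ 0.5878 -0.1896  0.0585]
 [ 0.4803  0.0844  0.0594]
 [ 0.4278 -0.154   0.0577]
 [ 0.5393 -0.0076  0.0799]
 [ 0.4891 -0.1195  0.0783]
 [ 0.5803 -0.0158  0.0789]
 [ 0.5665 -0.147   0.0824]]
top [[ 0.6398  0.0489  0.06  ]
 [ 0.5872 -0.1893  0.06  ]
 [ 0.4803  0.0843  0.06  ]
 [ 0.4277 -0.1537  0.06  ]] [[ 0.5392 -0.0077  0.082 ]
 [ 0.4883 -0.1191  0.082 ]
 [ 0.5787 -0.0157  0.082 ]]
side [[ 0.64    0.0483  0.06  ]
 [ 0.5873 -0.1903  0.06  ]
 [ 0.48    0.0838  0.06  ]
 [ 0.4274 -0.1553  0.06  ]] [[ 0.5383 -0.0094  0.082 ]
 [ 0.4882 -0.1219  0.082 ]
 [ 0.5798 -0.0184  0.082 ]]
yaw -0.21855219992060118 -0.2164786744707136
[ 0.5389 -0.0075] [ 0.4885 -0.1193]
mark dir 0.019641774145006646 0.041816273676719175
```

Emit:
carry_out(
  hand=0,
  moves=[
    [-0.3,-0.25,0,0,0,0],
    [-0.6,-0.5,0,0,0,0],
    [-0.7,-0.55,0,0,0,0],
    [-0.7,-0.55,0,0,0,0],
    [-0.7,-0.55,0,0,0,0],
    [-0.7,-0.55,0,0,0,0],
    [-0.7,-0.55,0,0,0,0],
    [-0.7,-0.55,0,0,0,0],
    [-0.7,-0.55,0,0,0,0],
    [-0.7,-0.55,0,0,0,0],
    [-0.7,-0.55,0,0,0,0],
    [-0.7,-0.55,0,0,0,0],
  ],
)

```text
clock: 1.1
position: [0.3719, 0.2591, 0.2421]
tool_rot: [-3.141, -0.0, 2.732]
wrist_force: [0.4, -0.3, -0.5]
grip_width: -0.0002
grasp_force: 0.0
```

Emit:
carry_out(
  moves=[
    [-0.7,-0.55,0,0,0,0],
    [-0.7,-0.55,0,0,0,0],
    [-0.7,-0.55,0,0,0,0],
    [-0.7,-0.55,0,0,0,0],
    [-0.7,-0.55,0,0,0,0],
    [-0.7,-0.55,0,0,0,0],
    [-0.7,-0.55,0,0,0,0],
    [-0.7,-0.55,0,0,0,0],
    [-0.7,-0.5,0,0,0,0],
    [-0.7,-0.5,0,0,0,0],
    [-0.5,-0.3,0,0,0,0],
    [0,0,0,0,0,0],
  ],
)

```text
clock: 2.1
position: [0.5111, 0.0115, 0.2422]
tool_rot: [-3.141, 0.001, 2.729]
wrist_force: [-0.6, -0.2, -0.1]
grip_width: -0.0004
grasp_force: 0.0
```

```bash
cat > go.py <<'E'
import sys
from h import *
def go(x,y,yaw=None):
    o=robot.observe(); p=o['position']; R=cv2.Rodrigues  # tool axes
    from scipy.spatial.transform import Rotation as Ro
    M=Ro.from_euler('xyz',o['tool_rot']).as_matrix()
    print('pos',p.round(4),'rot',o['tool_rot'].round(4),'F',o['wrist_force'].round(2),'clock',o['clock'],'grip',o['grip_width'],'tips',robot.tcp_to_tips)
    print('units', (M.T@(np.array([x,y,p[2]])-p)/.03).round(3))
if __name__=='__main__': go(float(sys.argv[1]),float(sys.argv[2]))
E
python3 go.py 0.5134 0.0032
```

```text
pos [0.5111 0.0115 0.2422] rot [-3.1408e+00  7.0000e-04  2.7285e+00] F [-0.63 -0.21 -0.09] clock 2.1 grip -0.0004069821126613512 tips 0.011
units [-0.179 -0.222  0.   ]
```

Emit:
carry_out(
  moves=[
    [-0.18,-0.22,0.3,0,0,0],
    [0,0,0.6,0,0,0],
    [0,0,0.6,0,0,0],
    [0,0,0.6,0,0,0],
    [0,0,0.6,0,0,0],
    [0,0,0.6,0,0,0],
    [0,0,0.5,0,0,0],
    [0,0,0.3,0,0,0],
    [0,0,0.2,0,0,0],
    [0,0,0,0,0,0],
    [0,0,0,0,0,0],
  ],
)

```text
clock: 3.02
position: [0.5123, 0.0065, 0.1135]
tool_rot: [3.142, 0.0, 2.732]
wrist_force: [-1.3, 0.8, 0.0]
grip_width: 0.0001
grasp_force: 0.0
```

```bash
python3 go.py 0.5134 0.0032
python3 - <<'E'
from h import *
s=robot.read_camera('side'); t=robot.read_camera('top')
a=cv2.resize(s[150:300,190:340],None,fx=3.9,fy=3.9,interpolation=3);b=cv2.resize(t[165:285,195:355],None,fx=2.5,fy=2.5,interpolation=3)
o=np.zeros((600,780,3),np.uint8); o[:585,:]=0
o[:300,:400]=b; o2=cv2.resize(a,(380,380)); o[:380,400:]=o2
cv2.imwrite('pics/d1.png',o)
E
```

```text
pos [0.5123 0.0065 0.1135] rot [3.1416 0.     2.7322] F [-1.32  0.76  0.03] clock 3.0167 grip 9.776168071901024e-05 tips 0.011
units [-0.077 -0.088 -0.   ]
```

View pics/d1.png

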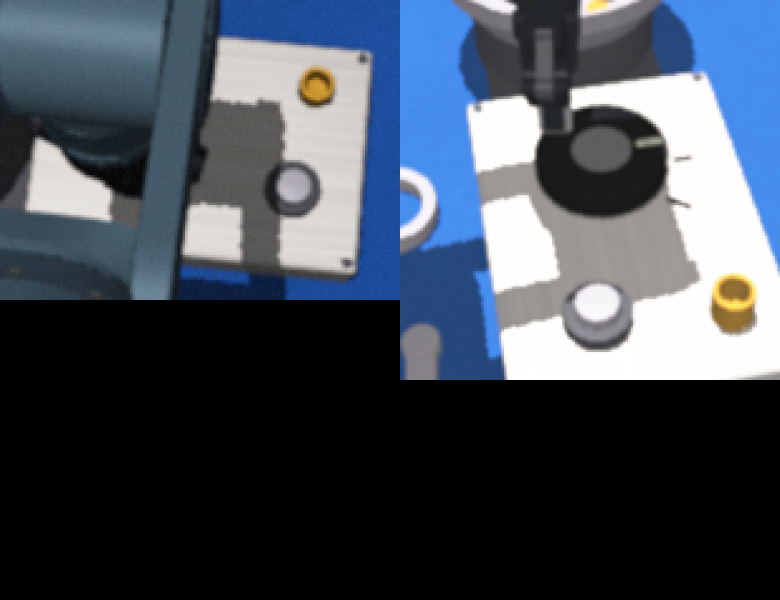

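The side crop (at right) shows the shut fingertips at about (553,125), just above the near-bowl part of the dial. The pointer at (650,140) has not moved. I'll correct the offset and creep down.

Emit:
carry_out(
  moves=[
    [-0.08,-0.09,0.2,0,0,0],
    [0,0,0.2,0,0,0],
    [0,0,0.1,0,0,0],
    [0,0,0.05,0,0,0],
    [0,0,0,0,0,0],
    [0,0,0,0,0,0],
  ],
)

```text
clock: 3.62
position: [0.5133, 0.0029, 0.0966]
tool_rot: [-3.141, -0.0, 2.732]
wrist_force: [-0.1, 0.2, 0.2]
grip_width: 0.0002
grasp_force: 0.0
```

Emit:
carry_out(
  moves=[
    [0,0,0.05,0,0,0],
    [0,0,0.05,0,0,0],
    [0,0,0,0,0,0],
  ],
)

```text
clock: 3.87
position: [0.5133, 0.0029, 0.0936]
tool_rot: [-3.142, -0.0, 2.732]
wrist_force: [-0.2, 0.0, -0.1]
grip_width: 0.0001
grasp_force: 0.0
```

Emit:
carry_out(
  moves=[
    [0,0,0.03,0,0,0],
    [0,0,0,0,0,0],
  ],
)

```text
clock: 4.03
position: [0.5136, 0.0029, 0.0931]
tool_rot: [3.142, 0.0, 2.732]
wrist_force: [0.0, 1.0, 0.9]
grip_width: 0.0
grasp_force: 0.4
```

Emit:
carry_out(
  moves=[
    [0,0,0.02,0,0,0],
    [0,0,0,0,0,0],
  ],
)

```text
clock: 4.2
position: [0.5136, 0.0029, 0.093]
tool_rot: [3.142, 0.0, 2.732]
wrist_force: [-2.5, 0.8, 6.9]
grip_width: 0.0001
grasp_force: 3.4
```

Emit:
carry_out(
  moves=[
    [0,0,0.022,0,0,0],
    [0,0,0,0,0,0],
    [0,0,0,0,0,0],
  ],
)

```text
clock: 4.45
position: [0.5136, 0.003, 0.0929]
tool_rot: [3.142, 0.0, 2.732]
wrist_force: [-5.6, 1.7, 12.9]
grip_width: 0.0001
grasp_force: 6.1
```

Emit:
carry_out(
  moves=[
    [-0.002,0.05,0,0,0,0.5],
    [-0.002,0.05,0,0,0,0.5],
    [-0.002,0.05,0,0,0,0.5],
    [-0.002,0.05,0,0,0,0.5],
  ],
)

```text
clock: 4.78
position: [0.5165, 0.0081, 0.0929]
tool_rot: [-3.141, -0.0, 2.52]
wrist_force: [-6.4, 0.4, 12.2]
grip_width: 0.0004
grasp_force: 6.4
```

Force is steady and the tool is tracking. I'll finish to about 41°.

Emit:
carry_out(
  moves=[
    [-0.002,0.05,0,0,0,0.5],
    [-0.002,0.05,0,0,0,0.5],
    [-0.002,0.05,0,0,0,0.5],
    [-0.002,0.05,0,0,0,0.5],
    [-0.002,0.05,0,0,0,0.5],
    [-0.002,0.05,0,0,0,0.5],
    [-0.002,0.05,0,0,0,0.5],
    [-0.002,0.05,0,0,0,0.5],
    [-0.002,0.05,0,0,0,0.5],
    [-0.002,0.03,0,0,0,0.3],
    [0,0,0,0,0,0],
    [0,0,0,0,0,0],
  ],
)

```text
clock: 5.78
position: [0.5284, 0.017, 0.093]
tool_rot: [3.14, 0.001, 2.02]
wrist_force: [-1.5, 0.5, 9.4]
grip_width: 0.0003
grasp_force: 4.6
```

Run:
```python
from h import *
o=robot.observe(); print(o['wrist_force'],o['moment'])
p=o['position']; print(np.arctan2(p[1]+.008,p[0]-.539)-np.arctan2(.011,-.0254),np.hypot(p[1]+.008,p[0]-.539))
s=robot.read_camera('side')
cv2.imwrite('pics/d2.png',cv2.resize(s[175:255,210:330],None,fx=4,fy=4,interpolation=3))
```

```text
[-1.51988776  0.53767832  9.42546283] [0.10313304 0.40350077 0.00409823]
-0.7605105137544026 0.027201378412694963
```

View pics/d2.png

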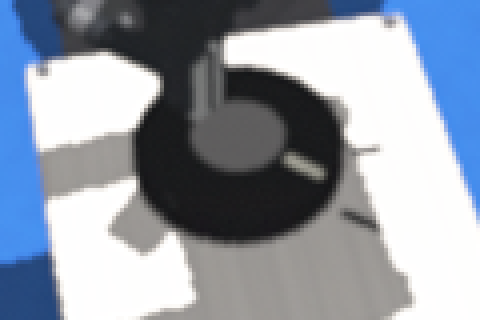

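The pointer now runs from (285,153) to (325,175) in the crop, beyond the middle tick towards the third at (345,212)–(378,228). I'll compute its angle.

Run:
```python
from h import *
u=lambda p:(np.array(p)+.5)/4-.5+[210,175]
X=ray('side',[u((238,133)),u((325,176)),u((285,153))],.081); print(X)
for q in (X[1]-X[0],X[1]-X[2]): print('angle from +x cw', -(np.arctan2(q[1],q[0])+.2175))
```

```text
[[ 0.5392699  -0.00710448  0.081     ]
 [ 0.5627526  -0.04405755  0.081     ]
 [ 0.55283661 -0.02561241  0.081     ]]
angle from +x cw 0.7872006506547866
angle from +x cw 0.8600277334206636
```

The dial is at the third notch, so I'll lift and move over to the button.

Emit:
carry_out(
  moves=[
    [0,0,-0.05,0,0,0],
    [0,0,-0.2,0,0,0],
    [0,0,-0.5,0,0,0],
    [0,0,-0.6,0,0,0],
    [0,0,-0.4,0,0,0],
    [0,0,0,0,0,0],
    [0,0,0,0,0,0],
  ],
)

```text
clock: 6.42
position: [0.528, 0.017, 0.1448]
tool_rot: [3.14, 0.001, 2.02]
wrist_force: [0.3, 0.4, -0.6]
grip_width: 0.0
grasp_force: 0.0
```

```bash
python3 go.py 0.4885 -0.1200
```

```text
pos [0.528  0.017  0.1448] rot [3.1401e+00 1.1000e-03 2.0197e+00] F [ 0.25  0.41 -0.57] clock 6.4167 grip 4.9036973988573594e-05 tips 0.011
units [-3.541e+00 -3.169e+00 -1.000e-03]
```

Emit:
carry_out(
  moves=[
    [-0.24,-0.2,0,0,0,0],
    [-0.5,-0.45,0,0,0,0],
    [-0.6,-0.55,0,0,0,0],
    [-0.6,-0.55,0,0,0,0],
    [-0.6,-0.55,0,0,0,0],
    [-0.6,-0.52,0,0,0,0],
    [-0.4,-0.35,0,0,0,0],
    [0,0,0,0,0,0],
    [0,0,0,0,0,0],
    [0,0,0,0,0,0],
  ],
)

```text
clock: 7.25
position: [0.4874, -0.1195, 0.1434]
tool_rot: [-3.141, -0.001, 2.019]
wrist_force: [1.0, -0.3, 0.4]
grip_width: 0.0004
grasp_force: 0.0
```

```bash
python3 go.py 0.4885 -0.1200
python3 - <<'E'
from h import *
s=robot.read_camera('side'); t=robot.read_camera('top'); cv2.imwrite('pics/t3.png',t)
cv2.imwrite('pics/d3.png',np.hstack([cv2.resize(s[175:315,210:345],(405,420)),cv2.resize(t[165:285,195:305],(385,420))]))
E
```

```text
pos [ 0.4874 -0.1195  0.1434] rot [-3.1409e+00 -1.4000e-03  2.0192e+00] F [ 0.97 -0.33  0.44] clock 7.25 grip 0.0003514971506901362 tips 0.011
units [-0.032  0.025 -0.   ]
```

View pics/d3.png

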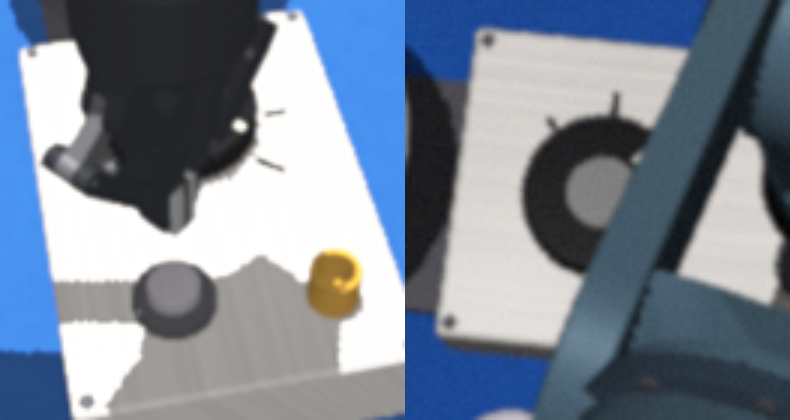

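In the side crop the tips are at (175,225), above the button at (175,300). The pointer tip is visible at (242,125) beside the third tick. I'll check it against the projection.

Run:
```python
from h import *
for a in(0,.35,.6,.7,.8):
    w=-.2175-a; d=np.array([np.cos(w),np.sin(w)]); X=[[*(np.array([.539,-.0078])+r*d),.081] for r in(.022,.042)]
    p=proj('side',X); q=proj('top',X); print(a,((p-[210,175])*3).round(0).tolist(),((q-[195,165])*3.5).round(0).tolist())
```

```text
0 [[216.0, 94.0], [250.0, 89.0]] [[201.0, 152.0], [206.0, 117.0]]
0.35 [[216.0, 104.0], [251.0, 108.0]] [[215.0, 155.0], [231.0, 124.0]]
0.6 [[213.0, 111.0], [246.0, 121.0]] [[223.0, 161.0], [247.0, 134.0]]
0.7 [[212.0, 113.0], [243.0, 126.0]] [[226.0, 163.0], [252.0, 139.0]]
0.8 [[210.0, 116.0], [239.0, 131.0]] [[229.0, 166.0], [257.0, 145.0]]
```

The pointer matches 0.70 past the middle tick (expected tip 243,126), so the dial is in the third notch. Now I'll descend onto the button.

Emit:
carry_out(
  moves=[
    [-0.03,0.025,0.2,0,0,0],
    [0,0,0.4,0,0,0],
    [0,0,0.4,0,0,0],
    [0,0,0.3,0,0,0],
    [0,0,0.2,0,0,0],
    [0,0,0.1,0,0,0],
    [0,0,0,0,0,0],
    [0,0,0,0,0,0],
  ],
)

```text
clock: 8.02
position: [0.4892, -0.1203, 0.0963]
tool_rot: [3.142, 0.0, 2.02]
wrist_force: [-0.5, 0.3, 0.1]
grip_width: -0.0003
grasp_force: 0.0
```

Emit:
carry_out(
  moves=[
    [0,0,0.05,0,0,0],
    [0,0,0.05,0,0,0],
    [0,0,0.05,0,0,0],
    [0,0,0.04,0,0,0],
    [0,0,0,0,0,0],
    [0,0,0,0,0,0],
  ],
)

```text
clock: 8.52
position: [0.4894, -0.1206, 0.0908]
tool_rot: [3.141, 0.001, 2.02]
wrist_force: [1.4, 0.2, 3.4]
grip_width: 0.0
grasp_force: 1.3
```

Emit:
carry_out(
  moves=[
    [0,0,0.05,0,0,0],
    [0,0,0.05,0,0,0],
    [0,0,0.04,0,0,0],
    [0,0,0,0,0,0],
    [0,0,0,0,0,0],
  ],
)

```text
clock: 8.93
position: [0.4895, -0.1206, 0.087]
tool_rot: [3.141, 0.001, 2.02]
wrist_force: [-0.3, 0.8, 9.6]
grip_width: 0.0003
grasp_force: 4.6
```

Emit:
carry_out(
  moves=[
    [0,0,0.03,0,0,0],
    [0,0,0.03,0,0,0],
    [0,0,0,0,0,0],
  ],
)

```text
clock: 9.18
position: [0.4896, -0.1207, 0.0867]
tool_rot: [3.141, 0.001, 2.02]
wrist_force: [-7.1, 2.5, 24.1]
grip_width: -0.0003
grasp_force: 11.8
```

It has hit a hard stop. I'll back off in steps to confirm the travel from where contact ends.

Emit:
carry_out(
  moves=[
    [0,0,-0.08,0,0,0],
    [0,0,-0.08,0,0,0],
    [0,0,0,0,0,0],
    [0,0,0,0,0,0],
  ],
)

```text
clock: 9.52
position: [0.4894, -0.1206, 0.0894]
tool_rot: [3.141, 0.001, 2.02]
wrist_force: [2.2, 0.6, 2.3]
grip_width: -0.0001
grasp_force: 1.7
```

Emit:
carry_out(
  moves=[
    [0,0,-0.05,0,0,0],
    [0,0,0,0,0,0],
    [0,0,0,0,0,0],
  ],
)

```text
clock: 9.77
position: [0.4891, -0.1204, 0.0906]
tool_rot: [3.142, 0.0, 2.02]
wrist_force: [2.0, -1.1, 3.1]
grip_width: 0.0002
grasp_force: 1.4
```

Emit:
carry_out(
  moves=[
    [0,0,-0.04,0,0,0],
    [0,0,0,0,0,0],
    [0,0,0,0,0,0],
  ],
)

```text
clock: 10.02
position: [0.4888, -0.1203, 0.0917]
tool_rot: [-3.141, -0.0, 2.02]
wrist_force: [1.2, -1.0, 2.3]
grip_width: 0.0003
grasp_force: 1.0
```

Emit:
carry_out(
  moves=[
    [0,0,-0.04,0,0,0],
    [0,0,0,0,0,0],
    [0,0,0,0,0,0],
  ],
)

```text
clock: 10.27
position: [0.4886, -0.1202, 0.0929]
tool_rot: [-3.141, -0.001, 2.02]
wrist_force: [1.0, -0.2, 1.9]
grip_width: 0.0002
grasp_force: 0.7
```

Contact persists up to about 0.093, so the stop at 0.0868 was the full 6 mm travel. I'll retreat.

Emit:
carry_out(
  moves=[
    [0,0,-0.1,0,0,0],
    [0,0,-0.3,0,0,0],
    [0,0,-0.6,0,0,0],
    [0,0,-0.8,0,0,0],
    [0,0,-0.8,0,0,0],
    [0,0,-0.8,0,0,0],
    [0,0,-0.8,0,0,0],
    [0,0,-0.6,0,0,0],
    [0,0,-0.3,0,0,0],
    [0,0,0,0,0,0],
  ],
)

```text
clock: 11.1
position: [0.49, -0.1208, 0.2488]
tool_rot: [3.139, 0.004, 2.02]
wrist_force: [-0.1, -0.3, -0.1]
grip_width: -0.0001
grasp_force: 0.0
```

Emit:
carry_out(
  moves=[
    [-0.1,-0.3,0,0,0,0],
    [-0.2,-0.6,0,0,0,0],
    [-0.3,-0.8,0,0,0,0],
    [-0.3,-0.8,0,0,0,0],
    [-0.3,-0.8,0,0,0,0],
    [-0.3,-0.8,0,0,0,0],
    [-0.3,-0.8,0,0,0,0],
    [-0.2,-0.6,0,0,0,0],
    [-0.1,-0.3,0,0,0,0],
    [0,0,0,0,0,0],
    [0,0,0,0,0,0],
  ],
)

```text
clock: 12.02
position: [0.3591, -0.2523, 0.2452]
tool_rot: [-3.142, -0.002, 2.018]
wrist_force: [-0.4, -0.9, -0.2]
grip_width: 0.0001
grasp_force: 0.0
```

Run:
```python
from h import *
o=robot.observe(); print(o['position'],o['wrist_force'])
s=robot.read_camera('side'); t=robot.read_camera('top')
cv2.imwrite('pics/d4.png',np.hstack([cv2.resize(s[175:315,210:345],(405,420)),cv2.resize(t[165:285,195:305],(385,420))]))
```

```text
[ 0.35911763 -0.2522873   0.24522724] [-0.36583221 -0.90114292 -0.16516746]
```

View pics/d4.png

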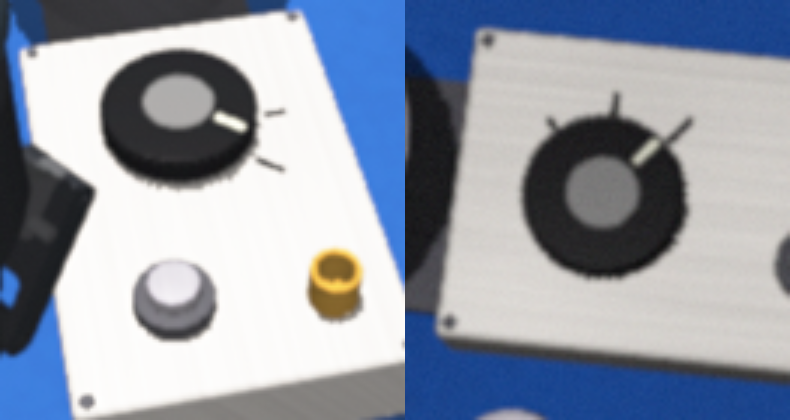

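The pointer lines up with the third tick (top crop, 645,152), the button is back up at (173,285), and the bush hasn't moved. I'll hand in.

```bash
python3 -c "
from cell import robot
print(robot.close_job())"
```

```text
the job is handed in; nothing more can be done
None
```

The job is handed in: the dial went clockwise one click, from the middle setting to the third; the start button was then pressed fully in and came back up; and no loose part was touched.

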